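# Draw down the lid of the coil-drying vacuum pot crosswise

### The arm

A 6-joint arm with a two-finger parallel gripper is mounted at the origin on a cart in front of the work surface, level with it; the furniture and walls round the work are solid. World frame = base frame: x ahead of the robot, y to its left, z up, the work surface at z = 0. Lengths are in m, angles in rad, forces in N, time in s.
With the tool pointing down it reaches from about 0.35 to 0.85 m from the base axis. Payload 8.1 kg.
Tool frame: the origin (TCP) lies on the centre line of the jaws, within the pads' length; the fingertips stand 14 mm ahead of it and the grasp point (between the pads) lies 5 mm behind it; z points along the fingers, y is the line along which they close (so a half turn about z gives the same grasp; the last joint's range is limited). The gripper opens to 93 mm and grips with 3 to 60 N. Pads are 15 mm wide; open, the fingers measure 128 mm over their backs; the gripper's body (75 mm by 188 mm) begins 65 mm behind the grasp point.
Start: joints at [-1.263, 0.13, 1.488, -0, 1.523, -0.085], TCP at [0.23, -0.554, 0.201] pointing down, gripper open.
Joint ranges: [-2.96, 2.96], [-0.89, 2.26], [0.02, 2.5], [-1.34, 4.48], [0, 2.73], [-2.66, 2.66]. Speed limits (rad/s): [2.39, 2.39, 2.79, 3.14, 3.14, 3.14].

### API

Orientations are given as a rotation vector (axis times angle).
In Python, from bench import sensors, eyes, robot gives the robot as it stands. The module is installed in compiled form; this text tells all that it offers.
- The arm moves only by the tool play_rows, never from a script. Its argument "motion" is a list of rows, each a list of 4 numbers: the shift along the tool's x, y, z in m, then the turn about the tool's z in rad. In form: [[dx, dy, dz, yaw], ...]. A call has exactly 5 rows; each row shifts and turns the commanded pose from where the row before left it, along the tool's axes as they then stand; what a row does not reach is not made up. A row lasts 1/12 s, in which the tool goes at most 41.7 mm and 7.16 degrees, less where a joint would pass 70% of its speed; a pose out of reach is approached as far as the arm can. A call is refused whole if a number of a shift passes 0.0417 or a number of a turn 0.125, either way. A call with a gripper value outside its range is refused whole. "fingers" is the closure, from -1 (fully open) to 1 (shut), set as the call begins (left out, the last holds). The fingers move at their own pace and stop on an object; "force" is the grip in N (left out, the last holds). Time passes only in rows, so rows that do not move let the fingers close, or fill a call up. It gives the time, the measured TCP pose, the force, the opening and the grip force at its end, in the units of the state.
- sensors.state(): the state, without advancing time (a new reading comes with each control period).
- eyes.grab_frame(name): name is "scene" or "top" or "wrist"; returns the picture (480x640x3 uint8, blue, green, red); there is no depth.
- eyes.camera_params(name): a dict with "fx", "fy", "cx", "cy" (pixels), "pose" (4x4, takes a point from camera to world coordinates). Camera axes: x right, y up, looking along -z (the intrinsics and any distortion apply to the point x, -y, -z); pixel columns grow to the right and rows downward; lengths in m; the calibration is good to about 2 mm. A picture is of the moment at which its call begins: read the wrist's pose just before it. camera_params takes no time and is no camera call; for the wrist camera it gives the pose at the moment of the call.
- robot.job_done(): hands the job in; it is judged then, once.
Trained networks look in the newest picture that a camera, given by its name, has taken for a name from the list of things; names that differ only in an ending like _2 or _b are one class to them, and where a whole thing is asked for, a point or a joint stands for the part that bears it (a point fixed in the world has none). Each returns a list of dicts, best first, with "p" (0 to 1); they miss things now and then, are a little off and sometimes report something else, mostly with a low value. They report only what shows in the picture. A call takes as long as a camera call.
- eyes.boxes_of(camera, target): "pixel" ([column, row] in pixels, amid what is visible of it).
The state is a dict: "time": time; "qpos": joint angles; "qvel": joint speeds; "joint_efforts": joint torques, N m; "tool_pos": TCP position; "orientation": TCP orientation; "contact_force": force on the tool from outside, world axes, zero at the start; "torque": the same for the moment, N m; "gripper_width": finger opening in m; "grasp_force": force on a finger pad.
Only numpy, scipy, OpenCV 4.12 (cv2) and the standard library are available. Lean on these libraries where they do the work, as an engineer would, in place of code of your own. Each camera call takes 0.05 s, during which the arm holds its last target. There are 200 camera calls.

### The job

Clamp the lid of the vacuum pot on the bench: tighten its four T-handle nuts clockwise, crosswise (each time go on to the nut opposite, then the other pair), in two passes: first take all four about half way (roughly 55 degrees each), then go round again crosswise and bring all four fully home against their stop. Keep the lid level as it goes down, so that the gasket is squeezed evenly, and leave the other things on the bench alone.

Things in the scene. Friction and masses are not known exactly. Their poses are not given: they have to be found in the camera images.
- pot: Round steel vacuum pot fixed to the bench, 140 mm wide, on a square 170 mm foot; flange 164 mm wide, its top 85 mm above the bench; dial gauge on its -x side, brass valve on +x, both below the flange. Origin: centre of the foot's underside, z up. The bolts stand 92 mm from its z axis, at 45, 135, 225, 315 degrees from its x axis (nuts 1 to 4).
- lid: Centre of the lid's underside; z axis = the lid's normal. Loose aluminium ring, 160 mm wide, 12 mm thick, with a sight glass and four forked ears astride the bolts, on a springy gasket: 7 mm above the flange at the start, 2 mm when home. The gasket pushes it up against the nuts (about 65 N in all when home), so one nut tightened alone cocks it. A brass plug stands 14 mm above the ring.
- knob_1 (a joint): How far T-handle nut 1 is tightened, rad: starts at 0 to 0.2 (slack), dead stop at 1.9 (home). Positive = tightening = clockwise from above. It sinks 2.86 mm per rad (coarse quick-clamp thread), 5.4 mm in all, stays where left, turns with 0.1 to 0.15 N m. Nuts are numbered counter-clockwise from above: 1 faces 3, 2 faces 4.
- knob_2 (a joint): How far T-handle nut 2 is tightened, rad: starts at 0 to 0.2 (slack), dead stop at 1.9 (home). Positive = tightening = clockwise from above. It sinks 2.86 mm per rad (coarse quick-clamp thread), 5.4 mm in all, stays where left, turns with 0.1 to 0.15 N m. Nuts are numbered counter-clockwise from above: 1 faces 3, 2 faces 4.
- knob_3 (a joint): How far T-handle nut 3 is tightened, rad: starts at 0 to 0.2 (slack), dead stop at 1.9 (home). Positive = tightening = clockwise from above. It sinks 2.86 mm per rad (coarse quick-clamp thread), 5.4 mm in all, stays where left, turns with 0.1 to 0.15 N m. Nuts are numbered counter-clockwise from above: 1 faces 3, 2 faces 4.
- knob_4 (a joint): How far T-handle nut 4 is tightened, rad: starts at 0 to 0.2 (slack), dead stop at 1.9 (home). Positive = tightening = clockwise from above. It sinks 2.86 mm per rad (coarse quick-clamp thread), 5.4 mm in all, stays where left, turns with 0.1 to 0.15 N m. Nuts are numbered counter-clockwise from above: 1 faces 3, 2 faces 4.
- knob_1_bar (a point): Centre of nut 1's black handle bar (66 long, 14 thick, 22 mm high), on the bolt's axis; x along the bar, z up; it sinks and turns with the nut. Grip from above across the 14 mm. Below the bar: a neck 14 mm wide, 13 mm high, then a collar 33 mm wide, 5 mm high, that bears on the lid. The 10 mm bolt end stands 2 to 8 mm above the bar's top.
- knob_2_bar (a point): Centre of nut 2's black handle bar (66 long, 14 thick, 22 mm high), on the bolt's axis; x along the bar, z up; it sinks and turns with the nut. Grip from above across the 14 mm. Below the bar: a neck 14 mm wide, 13 mm high, then a collar 33 mm wide, 5 mm high, that bears on the lid. The 10 mm bolt end stands 2 to 8 mm above the bar's top.
- knob_3_bar (a point): Centre of nut 3's black handle bar (66 long, 14 thick, 22 mm high), on the bolt's axis; x along the bar, z up; it sinks and turns with the nut. Grip from above across the 14 mm. Below the bar: a neck 14 mm wide, 13 mm high, then a collar 33 mm wide, 5 mm high, that bears on the lid. The 10 mm bolt end stands 2 to 8 mm above the bar's top.
- knob_4_bar (a point): Centre of nut 4's black handle bar (66 long, 14 thick, 22 mm high), on the bolt's axis; x along the bar, z up; it sinks and turns with the nut. Grip from above across the 14 mm. Below the bar: a neck 14 mm wide, 13 mm high, then a collar 33 mm wide, 5 mm high, that bears on the lid. The 10 mm bolt end stands 2 to 8 mm above the bar's top.
- spanner_2: Open-ended spanner, 137 x 26 x 6 mm, lying on the bench; bystander. Origin: centre of its underside.
- core_2: Grey tube core, 34 mm in diameter, 48 mm high, standing on the bench; bystander. Origin: centre of its underside.
- steel_ring: Steel guide ring, 44 mm in diameter, 8 mm high, lying on the bench; bystander. Origin: centre of its underside.

How it is judged:
On the way:
1. First pass done: all four nuts part-way down together (each turned past 0.55 rad, none yet past 1.6 rad) (value of joint knob_1 between 0.55 and 1.6 rad and value of joint knob_2 between 0.55 and 1.6 rad and value of joint knob_3 between 0.55 and 1.6 rad and value of joint knob_4 between 0.55 and 1.6 rad), for 0.1 s.
At the end, for the whole second after the job is handed in: All four nuts home (within 0.2 rad of their stop, past 1.7 rad), the lid level within 0.6 degrees, drawn down so that its underside is less than 89.2 mm above the bench (4.2 mm above the flange), and at rest (value of joint each of knob_1, knob_2, knob_3, knob_4 above 1.7 rad and angle between lid's own z axis and vertical below 0.010472 rad and z of lid in the frame of pot below 0.0892 m and linear speed of lid below 0.01 m/s); the robot touches nothing.
It fails at once if The lid is cocked by more than 1.3 degrees (one nut run down far ahead of the one facing it) (angle between lid's own z axis and vertical above 0.0226893 rad).
It fails at once if First pass not crosswise: two neighbouring nuts past 0.6 rad while both others are under 0.35 rad ((value of joint each of knob_1, knob_2 above 0.6 rad and value of joint each of knob_3, knob_4 below 0.35 rad) or (value of joint each of knob_2, knob_3 above 0.6 rad and value of joint each of knob_4, knob_1 below 0.35 rad) or (value of joint each of knob_3, knob_4 above 0.6 rad and value of joint each of knob_1, knob_2 below 0.35 rad) or (value of joint each of knob_4, knob_1 above 0.6 rad and value of joint each of knob_2, knob_3 below 0.35 rad)).
It fails at once if Second pass not crosswise: two neighbouring nuts past 1.6 rad while both others are under 1.25 rad ((value of joint each of knob_1, knob_2 above 1.6 rad and value of joint each of knob_3, knob_4 below 1.25 rad) or (value of joint each of knob_2, knob_3 above 1.6 rad and value of joint each of knob_4, knob_1 below 1.25 rad) or (value of joint each of knob_3, knob_4 above 1.6 rad and value of joint each of knob_1, knob_2 below 1.25 rad) or (value of joint each of knob_4, knob_1 above 1.6 rad and value of joint each of knob_2, knob_3 below 1.25 rad)).
It fails at once if A bystander (spanner, tube core, steel ring) moved by more than 30 mm (distance of any of spanner_2, core_2, steel_ring from where it was at the start of the episode above 0.03 m).
It also fails if it takes over 72 s, if anything falls off the work surface, if the arm or the gripper's body presses on something with over 40 N, if the wrist force passes 120 N, or if a joint passes its speed limit or range.

## Working session

There is one attempt and no reset: what is moved stays moved. The work goes in short steps, Python scripts to look and compute and a tool call to move; the robot and the scene stay as the last step left them, time stands still between calls to the robot, and variables do not carry over. Pictures are saved under pics/ and viewed, at most 10 in all, crops included, and the job is handed in when it is done.

Besides the shell and the picture viewer there is one more tool, called after "Request:" in YAML: its name, and indented under it one key for each argument. play_rows: Moves the arm, as the interface text tells. Its arguments: {"type":"object","properties":{"motion":{"type":"array","items":{"type":"array","items":{"type":"number"}}},"fingers":{"type":"number"},"force":{"type":"number"}},"required":["motion"]}

```bash
mkdir -p pics; cat > h.py <<'E'
import numpy as np, cv2
from scipy.spatial.transform import Rotation as R
from bench import sensors, eyes, robot
def ray(c,px):
    p=eyes.camera_params(c) if isinstance(c,str) else c
    T=np.array(p['pose']); d=np.array([(px[0]-p['cx'])/p['fx'],-(px[1]-p['cy'])/p['fy'],-1.])
    return T[:3,3],T[:3,:3]@d
def atz(c,px,z):
    o,d=ray(c,px); return o+d*(z-o[2])/d[2]
def proj(c,X):
    p=eyes.camera_params(c) if isinstance(c,str) else c
    T=np.array(p['pose']); q=T[:3,:3].T@(np.array(X)-T[:3,3])
    return np.array([p['cx']-p['fx']*q[0]/q[2],p['cy']+p['fy']*q[1]/q[2]])
E
python3 - <<'E'
from h import *
s=sensors.state(); print({k:np.round(v,3) for k,v in s.items()})
f=eyes.grab_frame('top'); cv2.imwrite('pics/top.png',f)
p=eyes.camera_params('top'); print({k:np.round(v,3) for k,v in p.items()})
for n in ['pot','lid','knob_1_bar','core_2','steel_ring','spanner_2']:
    for b in eyes.boxes_of('top',n)[:4]: print(n,np.round(b['p'],2),np.round(b['pixel']),np.round(atz('top',b['pixel'],.12),3))
E
```

```text
{'time': np.float64(0.0), 'qpos': array([-1.263,  0.131,  1.489, -0.   ,  1.523, -0.085]), 'qvel': array([ 0.001,  0.001,  0.   ,  0.001, -0.001, -0.   ]), 'joint_efforts': array([-2.0000e-03, -5.5985e+01, -4.9176e+01,  7.7000e-02,  3.5000e-02,
       -0.0000e+00]), 'tool_pos': array([ 0.229, -0.554,  0.2  ]), 'orientation': array([-3.079, -0.613,  0.   ]), 'contact_force': array([-0.508,  0.839, -0.353]), 'torque': array([-0.03 , -0.034,  0.017]), 'grasp_force': np.float64(0.0), 'gripper_width': np.float64(0.093)}
{'fx': np.float64(505.428), 'fy': np.float64(505.428), 'cx': np.float64(319.774), 'cy': np.float64(238.595), 'pose': array([[ 0.007,  0.996, -0.091,  0.429],
       [-0.999,  0.01 ,  0.032,  0.113],
       [ 0.033,  0.091,  0.995,  1.082],
       [ 0.   ,  0.   ,  0.   ,  1.   ]])}
pot 0.81 [300. 268.] [0.462 0.119 0.12 ]
lid 0.8 [300. 232.] [0.53 0.12 0.12]
knob_1_bar 0.68 [251. 223.] [0.546 0.213 0.12 ]
core_2 0.48 [410. 227.] [ 0.541 -0.092  0.12 ]
steel_ring 0.53 [464. 221.] [ 0.555 -0.198  0.12 ]
```

View pics/top.png

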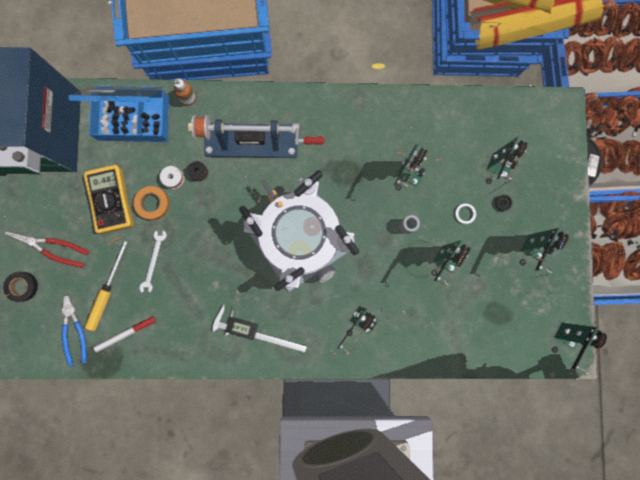

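The top view shows the lid centred near (300,232). The T-bars are at about (250,222), (289,277), (346,238) and (310,183). The brass valve is upper-left at (279,203), so pot yaw is about +30°. I'll move above the pot for a close look.

Request:
play_rows:
  motion:
    - [0.0267,-0.0254,-0.009,0]
    - [0.0267,-0.0254,-0.009,0]
    - [0.0267,-0.0254,-0.009,0]
    - [0.0267,-0.0254,-0.009,0]
    - [0.0267,-0.0254,-0.009,0]
  fingers: -1

```text
time: 0.77
tool_pos: [0.3047, -0.3843, 0.2462]
orientation: [3.081, 0.612, 0.0]
contact_force: [0.6, 0.4, -0.1]
gripper_width: 0.0932
grasp_force: 0.0
```

Request:
play_rows:
  motion:
    - [0.0267,-0.0254,-0.009,0]
    - [0.0267,-0.0254,-0.009,0]
    - [0.0267,-0.0254,-0.009,0]
    - [0.0267,-0.0254,-0.009,0]
    - [0.0267,-0.0254,-0.009,0]

```text
time: 1.18
tool_pos: [0.3794, -0.2158, 0.2915]
orientation: [3.081, 0.612, 0.001]
contact_force: [0.7, -0.2, 0.3]
gripper_width: 0.0929
grasp_force: 0.0
```

Request:
play_rows:
  motion:
    - [0.0267,-0.0254,-0.009,0]
    - [0.0267,-0.0254,-0.009,0]
    - [0.0267,-0.0254,-0.009,0]
    - [0.0267,-0.0254,-0.009,0]
    - [0.0267,-0.0254,-0.009,0]

```text
time: 1.6
tool_pos: [0.4542, -0.0472, 0.3366]
orientation: [3.081, 0.613, 0.001]
contact_force: [0.8, -1.4, 0.1]
gripper_width: 0.0927
grasp_force: 0.0
```

Request:
play_rows:
  motion:
    - [0.0267,-0.0254,-0.009,0]
    - [0.0267,-0.0254,-0.009,0]
    - [0.0267,-0.0254,-0.009,0]
    - [0.0267,-0.0254,-0.009,0]
    - [0.0267,-0.0254,-0.009,0]

```text
time: 2.02
tool_pos: [0.5289, 0.1214, 0.3814]
orientation: [3.081, 0.613, 0.001]
contact_force: [0.2, 0.1, 0.6]
gripper_width: 0.093
grasp_force: 0.0
```

Request:
play_rows:
  motion:
    - [0,0,0,0]
    - [0,0,0,0]
    - [0,0,0,0]
    - [0,0,0,0]
    - [0,0,0,0]

```text
time: 2.43
tool_pos: [0.5283, 0.1182, 0.3809]
orientation: [3.081, 0.61, 0.0]
contact_force: [0.5, 0.8, 0.2]
gripper_width: 0.0933
grasp_force: 0.0
```

```bash
python3 - <<'E'
from h import *
s=sensors.state(); print({k:np.round(s[k],3) for k in ['time','qpos','tool_pos','orientation']})
p=eyes.camera_params('wrist'); print({k:np.round(v,3) for k,v in p.items()})
f=eyes.grab_frame('wrist'); cv2.imwrite('pics/w1.png',f)
for n in ['lid','knob_1_bar','pot']:
    for b in eyes.boxes_of('wrist',n)[:4]: print(n,np.round(b['p'],2),np.round(b['pixel']),np.round(atz(p,b['pixel'],.13),3))
E
```

```text
{'time': np.float64(2.433), 'qpos': array([ 0.126, -0.029,  1.328, -0.   ,  1.842,  1.305]), 'tool_pos': array([0.528, 0.118, 0.381]), 'orientation': array([3.081, 0.61 , 0.   ])}
{'fx': np.float64(364.836), 'fy': np.float64(364.836), 'cx': np.float64(318.584), 'cy': np.float64(245.2), 'pose': array([[ 0.381,  0.891,  0.249,  0.598],
       [-0.925,  0.367,  0.102,  0.146],
       [-0.   , -0.269,  0.963,  0.565],
       [ 0.   ,  0.   ,  0.   ,  1.   ]])}
lid 0.97 [313. 201.] [0.534 0.127 0.13 ]
knob_1_bar 0.8 [251. 158.] [0.552 0.213 0.13 ]
knob_1_bar 0.37 [293. 137.] [0.592 0.176 0.13 ]
pot 0.72 [297. 139.] [0.592 0.171 0.13 ]
pot 0.45 [465. 235.] [ 0.566 -0.06   0.13 ]
```

View pics/w1.png

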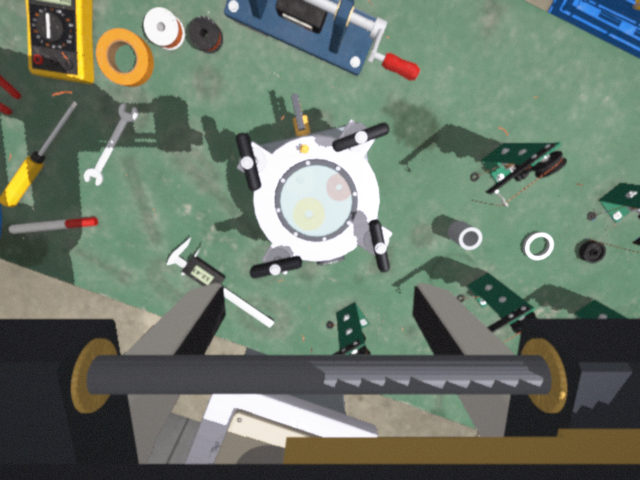

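The wrist view shows all four bars, with bright bolt ends near (247,162), (361,138), (379,244) and (276,268). Next I'll fit the bolt square and the bar angles.

```bash
cat > fit.py <<'E'
from h import *
from scipy.optimize import least_squares
def bars(f,p,guess,ztop):
    """refine bolt centre guesses & bar directions: dark mask near each guess"""
    g=cv2.cvtColor(f,cv2.COLOR_BGR2GRAY); dark=((g<60)).astype(np.uint8); out=[]
    for (u,v) in guess:
        m=np.zeros_like(dark); cv2.circle(m,(int(u),int(v)),36,1,-1)
        n,l,st,_=cv2.connectedComponentsWithStats(dark*m)
        mm=np.zeros_like(dark)
        for i in range(1,n):
            ys,xs=np.where(l==i)
            if st[i,4]>25 and np.hypot(xs-u,ys-v).min()<12: mm[l==i]=1
        ys,xs=np.where(mm>0); 
        r=cv2.minAreaRect(np.c_[xs,ys].astype(np.float32)); bx=cv2.boxPoints(r)
        W=np.array([atz(p,q,ztop)[:2] for q in bx]); e=W[1]-W[0]; e2=W[2]-W[1]
        L=e if np.hypot(*e)>np.hypot(*e2) else e2
        out.append((np.array(r[0]),W.mean(0),np.arctan2(L[1],L[0])%np.pi,np.hypot(*e),np.hypot(*e2),bx))
    return out
def square(P,ang0):
    fn=lambda q:np.concatenate([P[i]-(q[:2]+.092*np.array([np.cos(q[2]+a),np.sin(q[2]+a)])) for i,a in enumerate(np.radians([45,135,225,315]))])
    r=least_squares(fn,[*P.mean(0),ang0]); return r.x,r.fun
E
python3 - <<'E'
from fit import *
f=cv2.imread('pics/w1.png'); p=eyes.camera_params('wrist')
G=[(247,162),(276,268),(379,244),(361,138)]
P=np.array([atz(p,q,.147)[:2] for q in G]); x,r=square(P,.5); print('bolt fit',np.round(x,4),np.round(r*1e3,1))
B=bars(f,p,G,.140)
for b in B: print(np.round(b[0]),np.round(b[1],4),round(b[2],3),np.round(b[3:5],3))
x2,r=square(np.array([b[1] for b in B]),.5); print('bar fit',np.round(x2,4),np.round(r*1e3,1))
o=f.copy()
for a in np.radians([45,135,225,315]):
    c=proj(p,[x[0]+.092*np.cos(x[2]+a),x[1]+.092*np.sin(x[2]+a),.147]); cv2.circle(o,tuple(int(k*16) for k in c),16*4,(0,0,255),1,cv2.LINE_AA,4)
for b in B: cv2.polylines(o,[b[5].astype(int)],1,(0,255,0),1)
cv2.imwrite('pics/w1o.png',cv2.resize(o[110:300,215:415],None,fx=3.1,fy=3.1,interpolation=2))
E
```

```text
bolt fit [0.5328 0.1239 0.6083] [-0.5 -1.   1.3 -0.8  1.9  3.4 -2.7 -1.6]
[248. 161.] [0.5485 0.2133] 0.598 [0.017 0.063]
[276. 266.] [0.4427 0.1406] 2.198 [0.064 0.015]
[376. 245.] [0.5138 0.0369] 0.553 [0.011 0.064]
[359. 135.] [0.6233 0.1087] 2.395 [0.063 0.011]
bar fit [0.5321 0.1248 0.6009] [-0.4 -2.   1.1 -1.2 -1.4  2.5  0.8  0.7]
```

View pics/w1o.png

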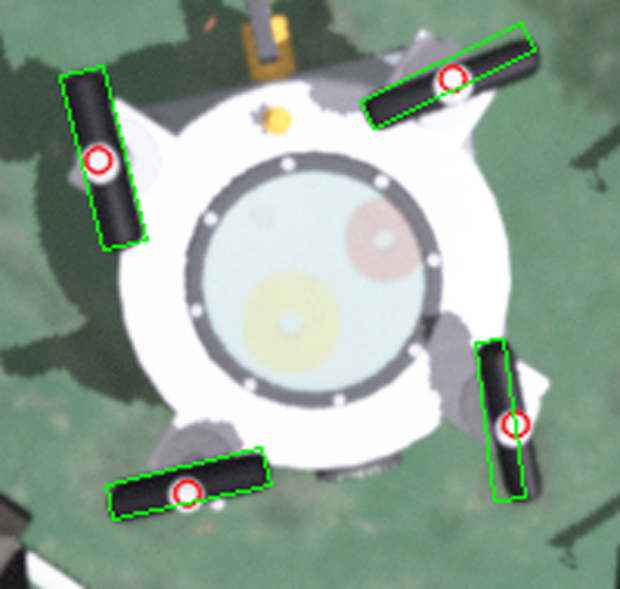

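The bolt circles fit to about 2 mm: pot centre (0.533, 0.124), yaw 0.608. Bars 1 to 4 lie at roughly 0.60, 2.20, 0.59 and 2.31 rad. Now I'll go to nut 1 with the fingers partly open.

Request:
play_rows:
  motion:
    - [0,0,0,-0.105]
    - [0,0,0,-0.105]
    - [0.009,-0.0085,0.025,0]
    - [0.009,-0.0085,0.025,0]
    - [0.009,-0.0085,0.025,0]
  fingers: -0.05
  force: 50

```text
time: 3.05
tool_pos: [0.5368, 0.1557, 0.3057]
orientation: [3.0, 0.931, 0.003]
contact_force: [0.4, -0.1, 0.1]
gripper_width: 0.0643
grasp_force: 0.0
```

Request:
play_rows:
  motion:
    - [0.009,-0.0085,0.025,0]
    - [0.009,-0.0085,0.025,0]
    - [0.009,-0.0085,0.025,0]
    - [0.009,-0.0085,0.025,0]
    - [0.009,-0.0085,0.025,0]

```text
time: 3.47
tool_pos: [0.5493, 0.2164, 0.1798]
orientation: [-3.0, -0.932, -0.001]
contact_force: [-0.5, -0.2, 0.1]
gripper_width: 0.0488
grasp_force: 0.0
```

Request:
play_rows:
  motion:
    - [0,0,0,0]
    - [0,0,0,0]
    - [0,0,0,0]
    - [0,0,0,0]
    - [0,0,0,0]

```text
time: 3.88
tool_pos: [0.5506, 0.2159, 0.1833]
orientation: [3.0, 0.931, 0.006]
contact_force: [-0.2, -0.4, -0.3]
gripper_width: 0.0489
grasp_force: 0.0
```

```bash
cat > plan.py <<'E'
import sys
from h import *
C=(0.5328,0.1239,0.6083)
def nut(i): a=C[2]+np.pi/4+(i-1)*np.pi/2; return np.array([C[0]+.092*np.cos(a),C[1]+.092*np.sin(a)])
def cur():
    s=sensors.state(); M=R.from_rotvec(s['orientation']).as_matrix(); return s,M,np.arctan2(M[1,0],M[0,0])
def go(xy,z,h):
    s,M,h0=cur(); d=np.array([*xy,z])-s['tool_pos']
    x=np.array([np.cos(h),np.sin(h),0]);y=np.array([np.sin(h),-np.cos(h),0])
    print('t',round(s['time'],2),'pos',np.round(s['tool_pos'],4),'h0',round(h0,3),'q6',round(s['qpos'][5],2),'yaw needed',np.round(h0-h,3),'shift',np.round([d@x,d@y,-d[2]],4))
    print('F',np.round(s['contact_force'],1),'T',np.round(s['torque'],2),'w',round(s['gripper_width'],4),'tilt',np.round(M[2,2]+1,5))
if __name__=='__main__': go(nut(int(sys.argv[1])),float(sys.argv[2]),float(sys.argv[3]))
E
python3 plan.py 1 .131 .6; python3 - <<'E'
from h import *
from plan import *
f=eyes.grab_frame('wrist'); o=f.copy(); c=proj('wrist',[*nut(1),.147]); print(c)
cv2.circle(o,tuple(c.astype(int)),6,(0,0,255),1); cv2.imwrite('pics/w2.png',o)
E
```

```text
t 3.88 pos [0.5506 0.2159 0.1833] h0 0.602 q6 1.26 yaw needed 0.002 shift [-0.0022  0.0003  0.0523]
F [-0.2 -0.4 -0.3] T [-0.03  0.03  0.  ] w 0.0489 tilt 1e-05
[318.83797104 268.4427994 ]
```

View pics/w2.png

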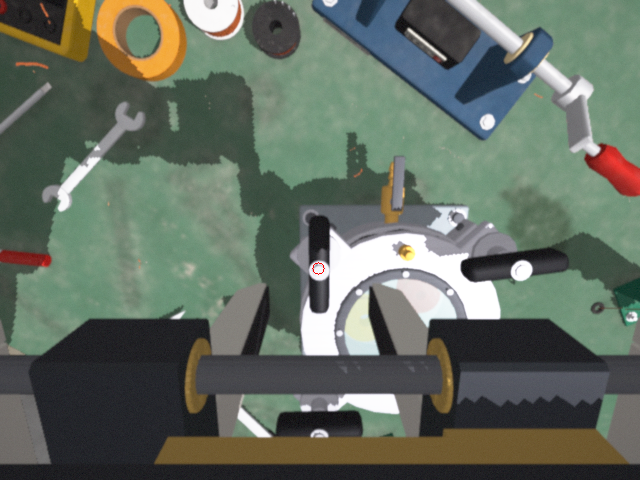

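The predicted bolt circle lands on nut 1's bolt end at (318,268), and the bar stands vertical between the fingers, so the alignment is good. Next: descend, grip and turn, sinking with the thread.

Request:
play_rows:
  motion:
    - [-0.0015,0,0.015,0]
    - [0,0,0.015,0]
    - [0,0,0.0145,0]
    - [0,0,0.007,0]
    - [0,0,0,0]

```text
time: 4.35
tool_pos: [0.5472, 0.2149, 0.128]
orientation: [-3.0, -0.932, 0.004]
contact_force: [-0.4, -1.1, 0.3]
gripper_width: 0.0486
grasp_force: 0.0
```

Request:
play_rows:
  motion:
    - [0,0,0,0]
    - [0,0,0,0]
    - [0,0,0,0]
    - [0,0,0,0]
    - [0,0,0,0]
  fingers: 1
  force: 50

```text
time: 4.77
tool_pos: [0.5485, 0.2155, 0.1301]
orientation: [3.0, 0.933, 0.002]
contact_force: [1.2, -0.4, 0.9]
gripper_width: 0.0202
grasp_force: 0.0
```

Request:
play_rows:
  motion:
    - [0,0,0,0.05]
    - [0,0,0.0002,0.1]
    - [0,0,0.0003,0.1]
    - [0,0,0.0003,0.1]
    - [0,0,0.0003,0.1]

```text
time: 5.18
tool_pos: [0.5489, 0.2154, 0.1294]
orientation: [-3.133, -0.232, -0.003]
contact_force: [0.1, -1.3, 6.4]
gripper_width: 0.0005
grasp_force: 2.8
```

```bash
python3 plan.py 1 .131 .6
```

```text
t 5.18 pos [0.5489 0.2154 0.1294] h0 0.148 q6 1.71 yaw needed -0.452 shift [-0.0004  0.0009 -0.0016]
F [ 0.1 -1.3  6.4] T [-0.21  0.07 -0.03] w 0.0005 tilt 0.0
```

```bash
python3 - <<'E'
from h import *
from plan import *
f=eyes.grab_frame('wrist'); g=eyes.grab_frame('scene')
s=sensors.state();print(s['gripper_width'],s['grasp_force'],proj('wrist',s['tool_pos']),proj('wrist',[*nut(1),.147]))
c=proj('scene',[*nut(1),.13]).astype(int); print(c)
g=g[max(0,c[1]-75):c[1]+75,max(0,c[0]-100):c[0]+100]
cv2.imwrite('pics/w3.png',np.vstack([cv2.resize(f[200:440,120:520],(500,300)),cv2.resize(g,(500,300))]))
E
```

```text
0.0004271901800696805 2.706256504752673 [318.26202478 286.8826872 ] [320.19738645 300.32953205]
[290 263]
```

View pics/w3.png

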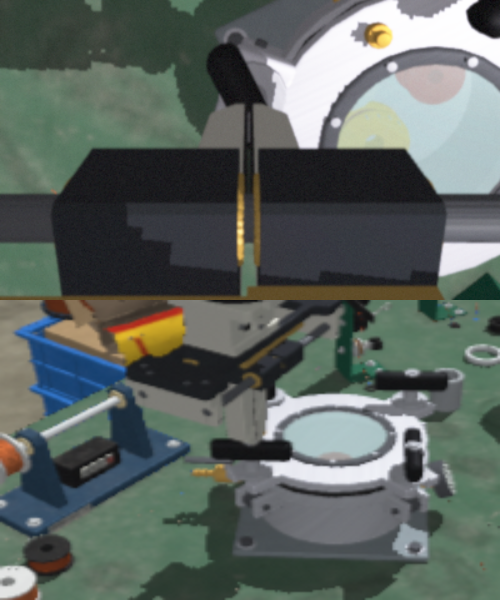

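The fingers have shut completely and the bar has not turned. I'll take a sharper look from the scene and top cameras.

```bash
python3 - <<'E'
from h import *
from plan import *
g=eyes.grab_frame('scene'); t=eyes.grab_frame('top'); w=eyes.grab_frame('wrist')
s=sensors.state(); tip=s['tool_pos']-[0,0,.014]
def crop(im,cam,c,hw,n):
    im=im.copy()
    out=[]
    c0=c.astype(int); x0=max(0,c0[0]-hw); y0=max(0,c0[1]-hw*3//4); k=im[y0:y0+hw*3//2,x0:x0+2*hw]
    k=cv2.resize(k,(400,300),interpolation=cv2.INTER_CUBIC); sc=400/(2*hw)
    for X,col in [([*nut(1),.147],(0,0,255)),(tip,(255,255,0)),([*nut(1),.109],(255,0,255))]:
        q=(proj(cam,X)-[x0,y0])*sc; cv2.circle(k,tuple(q.astype(int)),4,col,1)
    return k
N=np.array([*nut(1),.13])
a=crop(g,'scene',proj('scene',N),50,0); b=crop(t,'top',proj('top',N),40,0); c=crop(w,'wrist',np.array([318,280.]),80,0)
print(np.round(eyes.camera_params('scene')['pose'],2).tolist())
cv2.imwrite('pics/w4.png',np.vstack([np.hstack([a,b]),np.hstack([c,cv2.convertScaleAbs(c,alpha=2.5,beta=20)])]))
E
```

```text
[[-0.79, 0.37, -0.48, 0.09], [-0.61, -0.47, 0.64, 0.72], [0.0, 0.8, 0.6, 0.68], [0.0, 0.0, 0.0, 1.0]]
```

View pics/w4.png

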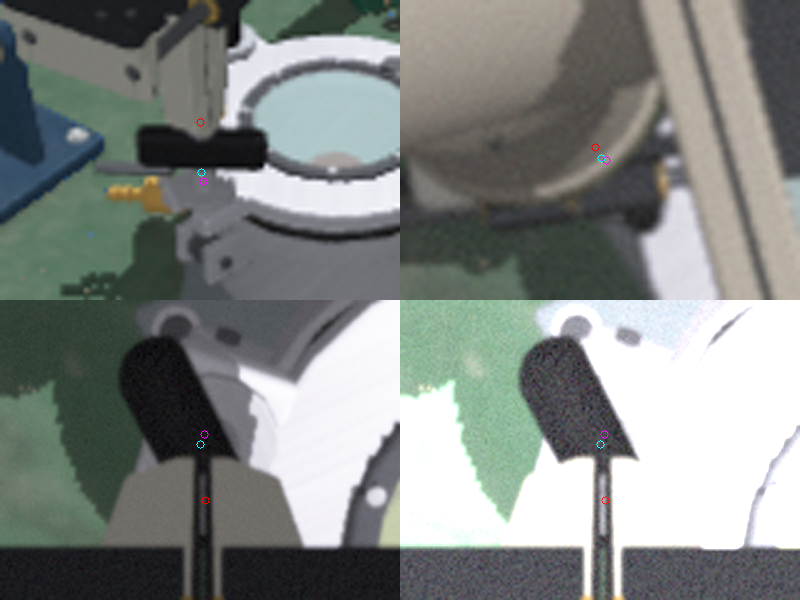

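The scene view shows the shut fingertips standing on top of the bar. The real tips are about 30 mm higher than the stated 14 mm ahead of the TCP implies. I'll lift, turn back, reopen and go deeper while watching the force.

Request:
play_rows:
  motion:
    - [0,0,-0.02,0]
    - [0,0,0,-0.12]
    - [0,0,0,-0.12]
    - [0,0,0,-0.12]
    - [0,0,0,-0.09]
  fingers: -0.05

```text
time: 5.85
tool_pos: [0.548, 0.2155, 0.1483]
orientation: [-2.995, -0.947, 0.0]
contact_force: [-0.6, 0.4, 0.1]
gripper_width: 0.0292
grasp_force: 0.0
```

Request:
play_rows:
  motion:
    - [0,0,0,0]
    - [0,0,0,0]
    - [0,0,0,0]
    - [0,0,0.01,0]
    - [0,0,0.01,0]

```text
time: 6.27
tool_pos: [0.5486, 0.2156, 0.1281]
orientation: [3.0, 0.931, 0.002]
contact_force: [-0.0, 0.2, -0.6]
gripper_width: 0.0488
grasp_force: 0.0
```

Request:
play_rows:
  motion:
    - [0,0,0.005,0]
    - [0,0,0.005,0]
    - [0,0,0.004,0]
    - [0,0,0,0]
    - [0,0,0,0]

```text
time: 6.68
tool_pos: [0.5479, 0.2154, 0.1139]
orientation: [-3.0, -0.933, 0.001]
contact_force: [-0.2, -0.7, 0.6]
gripper_width: 0.0486
grasp_force: 0.0
```

```bash
python3 plan.py 1 .105 .6; python3 - <<'E'
from h import *
from plan import *
w=eyes.grab_frame('wrist'); g=eyes.grab_frame('scene'); c=proj('scene',[*nut(1),.13]).astype(int)
a=cv2.resize(g[c[1]-45:c[1]+45,c[0]-60:c[0]+60],(400,300),interpolation=2); b=cv2.resize(w[200:350,220:420],(400,300),interpolation=2)
cv2.imwrite('pics/w5.png',np.hstack([a,b]))
E
```

```text
t 6.68 pos [0.5479 0.2154 0.1139] h0 0.603 q6 1.26 yaw needed 0.003 shift [0.0004 0.0014 0.0089]
F [-0.2 -0.7  0.6] T [-0.04 -0.03  0.04] w 0.0486 tilt 0.0
```

View pics/w5.png

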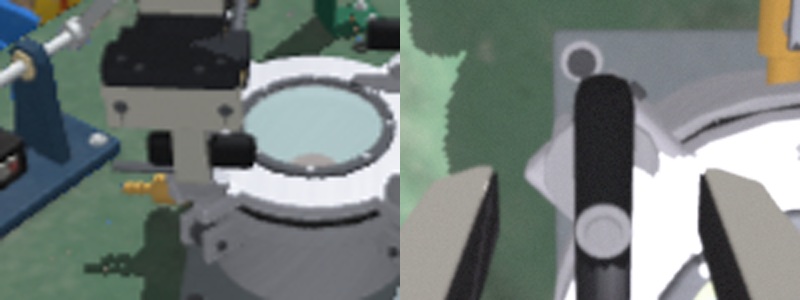

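With the fingers open they now straddle the bar, tips near the bar's lower half. I'll go about 10 mm deeper and close.

Request:
play_rows:
  motion:
    - [0,0.0005,0.005,0]
    - [0,0,0.005,0]
    - [0,0,0,0]
    - [0,0,0,0]
    - [0,0,0,0]

```text
time: 7.2
tool_pos: [0.5483, 0.2149, 0.1041]
orientation: [-3.0, -0.933, 0.0]
contact_force: [0.2, 0.8, -0.6]
gripper_width: 0.0484
grasp_force: 0.0
```

Request:
play_rows:
  motion:
    - [0,0,0,0]
    - [0,0,0,0]
    - [0,0,0,0]
    - [0,0,0,0]
    - [0,0,0,0]
  fingers: 1
  force: 50

```text
time: 7.62
tool_pos: [0.5484, 0.215, 0.1044]
orientation: [3.0, 0.933, 0.0]
contact_force: [0.2, -0.2, -0.1]
gripper_width: 0.0201
grasp_force: 0.0
```

Request:
play_rows:
  motion:
    - [0,0,0,0]
    - [0,0,0,0]
    - [0,0,0,0]
    - [0,0,0,0]
    - [0,0,0,0]

```text
time: 8.03
tool_pos: [0.5488, 0.2145, 0.1044]
orientation: [2.999, 0.932, 0.001]
contact_force: [3.6, -4.0, -0.3]
gripper_width: 0.0137
grasp_force: 50.0
```

Gripped: 13.7 mm opening at 50 N. Turn nut 1 by about 0.9 rad.

Request:
play_rows:
  motion:
    - [0,0,0.0003,0.1]
    - [0,0,0.0003,0.1]
    - [0,0,0.0003,0.1]
    - [0,0,0.0003,0.1]
    - [0,0,0.0003,0.1]

```text
time: 8.45
tool_pos: [0.5491, 0.2138, 0.103]
orientation: [3.136, 0.153, 0.002]
contact_force: [3.8, -8.2, 1.2]
gripper_width: 0.0139
grasp_force: 50.0
```

Request:
play_rows:
  motion:
    - [0,0,0.0003,0.1]
    - [0,0,0.0003,0.1]
    - [0,0,0.0003,0.1]
    - [0,0,0.0003,0.1]
    - [0,0,0,0]

```text
time: 8.87
tool_pos: [0.549, 0.2132, 0.1019]
orientation: [3.103, -0.476, 0.002]
contact_force: [2.3, -9.2, 2.4]
gripper_width: 0.0136
grasp_force: 50.0
```

```bash
python3 plan.py 3 .15 .59
```

```text
t 8.87 pos [0.549  0.2132 0.1019] h0 -0.304 q6 2.16 yaw needed -0.894 shift [-0.127   0.1314 -0.0481]
F [ 2.3 -9.2  2.4] T [-1.8  -0.46 -0.03] w 0.0136 tilt 0.0
```

Nut 1 turned 0.9 rad. Release and go across to nut 3.

Request:
play_rows:
  motion:
    - [0,0,0,0]
    - [0,0,0,0]
    - [0,0,0,0]
    - [0,0,-0.024,0]
    - [0,0,-0.024,0]
  fingers: -0.05

```text
time: 9.28
tool_pos: [0.5463, 0.2151, 0.1478]
orientation: [3.106, -0.464, -0.008]
contact_force: [-0.2, 0.2, 0.3]
gripper_width: 0.042
grasp_force: 0.0
```

Request:
play_rows:
  motion:
    - [0,0,0,-0.125]
    - [0,0,0,-0.125]
    - [0,0,0,-0.125]
    - [0,0,0,-0.125]
    - [0,0,0,-0.125]

```text
time: 9.7
tool_pos: [0.548, 0.2156, 0.1494]
orientation: [-3.097, -0.523, 0.001]
contact_force: [1.0, 0.7, 0.1]
gripper_width: 0.0488
grasp_force: 0.0
```

Request:
play_rows:
  motion:
    - [0,0,0,-0.09]
    - [0,0,0,-0.09]
    - [0,0,0,-0.09]
    - [-0.0212,0.022,0,0]
    - [-0.0212,0.022,0,0]

```text
time: 10.12
tool_pos: [0.5375, 0.1558, 0.1492]
orientation: [-2.999, -0.931, 0.0]
contact_force: [0.7, -0.3, 0.6]
gripper_width: 0.0489
grasp_force: 0.0
```

Request:
play_rows:
  motion:
    - [-0.0212,0.022,0,0]
    - [-0.0212,0.022,0,0]
    - [-0.0212,0.022,0,0]
    - [-0.0212,0.022,0,0]
    - [0,0,0,0]

```text
time: 10.53
tool_pos: [0.5167, 0.0305, 0.1495]
orientation: [3.002, 0.921, -0.001]
contact_force: [0.3, -0.4, -0.1]
gripper_width: 0.0488
grasp_force: 0.0
```

Request:
play_rows:
  motion:
    - [0,0,0,0]
    - [0,0,0,0]
    - [0,0,0,0]
    - [0,0,0,0]
    - [0,0,0,0]

```text
time: 10.95
tool_pos: [0.5176, 0.0353, 0.1495]
orientation: [-3.001, -0.927, 0.0]
contact_force: [-0.0, 0.4, -0.7]
gripper_width: 0.049
grasp_force: 0.0
```

```bash
cat > look.py <<'E'
import sys
from plan import *
# bar near image column centre: find dark bar's offset/angle in tool frame at bar-top height
def look(i,zb):
    p=eyes.camera_params('wrist'); f=eyes.grab_frame('wrist'); g=cv2.cvtColor(f,cv2.COLOR_BGR2GRAY)
    s,M,h=cur(); c=proj(p,[*nut(i),zb]); out=[]
    # rows beyond the bolt end along +x tool: edge midpoints by the dark run
    for v in range(int(c[1])-60,int(c[1])-20,2):
        run=np.where(g[v,int(c[0])-45:int(c[0])+45]<60)[0]
        if 12<len(run)<45 and run[-1]-run[0]<len(run)+3:
            u=int(c[0])-45+run.mean(); out.append(atz(p,(u,v),zb)[:2])
    out=np.array(out); (vx,vy,x0,y0)=cv2.fitLine(out.astype(np.float32),cv2.DIST_HUBER,0,.01,.01).ravel()
    a=np.arctan2(vy,vx); a+=np.pi*np.round((h-a)/np.pi)
    n=np.array([np.sin(a),-np.cos(a)])
    print('bar angle',round(a,3),'bar line minus nut along tool y mm',round(1e3*float((np.array([x0,y0])-nut(i))@n),1),'minus TCP',round(1e3*float((np.array([x0,y0])-s['tool_pos'][:2])@n),1),len(out),'boltpx',c.round())
    return f
if __name__=='__main__':
    i=int(sys.argv[1]); f=look(i,float(sys.argv[4])); go(nut(i),float(sys.argv[2]),float(sys.argv[3]))
    if len(sys.argv)>5: cv2.imwrite(sys.argv[5],f)
E
python3 look.py 3 .104 .59 .144 pics/w6.png
```

```text
bar angle 0.611 bar line minus nut along tool y mm -1.1 minus TCP -0.1 18 boltpx [320. 286.]
t 11.0 pos [0.5175 0.0352 0.1494] h0 0.599 q6 0.94 yaw needed 0.009 shift [-0.0018  0.001   0.0454]
F [-0.2  0.5  0.3] T [ 0.02  0.02 -0.04] w 0.0489 tilt 0.0
```

View pics/w6.png

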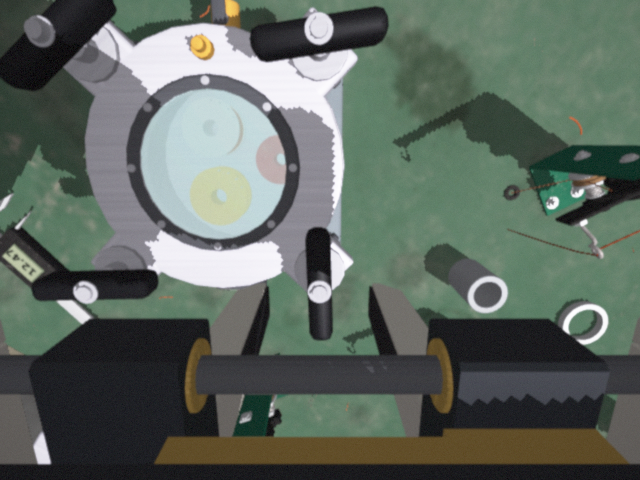

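The view shows nut 3's bar vertical at column 319 with its bolt at (319,291), about 2 mm nearer than predicted. Nut 1 is visibly turned, upper left. Descend onto nut 3 with that correction.

Request:
play_rows:
  motion:
    - [-0.0035,0,0.0115,-0.01]
    - [0,0,0.0115,0]
    - [0,0,0.0115,0]
    - [0,0,0.011,0]
    - [0,0,0,0]

```text
time: 11.42
tool_pos: [0.5122, 0.0324, 0.1001]
orientation: [-2.996, -0.939, 0.008]
contact_force: [-0.2, -0.5, -0.7]
gripper_width: 0.049
grasp_force: 0.0
```

Request:
play_rows:
  motion:
    - [0,0,0,0]
    - [0,0,0,0]
    - [0,0,0,0]
    - [0,0,0,0]
    - [0,0,0,0]
  fingers: 1
  force: 50

```text
time: 11.83
tool_pos: [0.5152, 0.0323, 0.1047]
orientation: [2.997, 0.94, 0.002]
contact_force: [-0.9, 0.3, -0.1]
gripper_width: 0.0203
grasp_force: 0.0
```

Request:
play_rows:
  motion:
    - [0,0,0,0]
    - [0,0,0,0]
    - [0,0,0,0]
    - [0,0,0,0]
    - [0,0,0,0]

```text
time: 12.25
tool_pos: [0.5147, 0.0328, 0.1045]
orientation: [-2.997, -0.94, -0.001]
contact_force: [-2.1, 3.7, 5.6]
gripper_width: 0.0138
grasp_force: 49.9
```

Request:
play_rows:
  motion:
    - [0,0,0.0003,0.1]
    - [0,0,0.0003,0.1]
    - [0,0,0.0003,0.1]
    - [0,0,0.0003,0.1]
    - [0,0,0.0003,0.1]

```text
time: 12.67
tool_pos: [0.5148, 0.0325, 0.1031]
orientation: [-3.137, -0.162, -0.001]
contact_force: [-3.9, 2.5, 6.8]
gripper_width: 0.0136
grasp_force: 49.9
```

Request:
play_rows:
  motion:
    - [0,0,0.0003,0.1]
    - [0,0,0.0003,0.1]
    - [0,0,0.0003,0.1]
    - [0,0,0.0003,0.1]
    - [0,0,0,0]

```text
time: 13.08
tool_pos: [0.5148, 0.0322, 0.1021]
orientation: [3.106, -0.467, 0.001]
contact_force: [-4.2, 2.0, 7.0]
gripper_width: 0.0131
grasp_force: 49.9
```

```bash
sed -i 's/^C=.*/C=(0.5320,0.1229,0.6083)/' plan.py; python3 plan.py 2 .15 2.2
```

```text
t 13.08 pos [0.5148 0.0322 0.1021] h0 -0.299 q6 1.83 yaw needed -2.499 shift [ 0.1296  0.0036 -0.0479]
F [-4.2  2.   7. ] T [ 0.29  0.77 -0.04] w 0.0131 tilt 0.0
```

Nut 3 done. Now swing to nut 2.

Request:
play_rows:
  motion:
    - [0,0,0,0]
    - [0,0,0,0]
    - [0,0,0,0]
    - [0,0,-0.024,0]
    - [0,0,-0.024,0]
  fingers: 0.2

```text
time: 13.5
tool_pos: [0.5128, 0.0321, 0.1477]
orientation: [3.107, -0.457, -0.007]
contact_force: [0.4, 0.0, 0.6]
gripper_width: 0.0366
grasp_force: 0.0
```

Request:
play_rows:
  motion:
    - [0,0,0,-0.125]
    - [0,0,0,-0.125]
    - [0,0,0,-0.125]
    - [0,0,0,-0.125]
    - [0,0,0,-0.125]

```text
time: 13.92
tool_pos: [0.5146, 0.0321, 0.1491]
orientation: [3.096, 0.53, -0.0]
contact_force: [0.3, 0.6, 0.3]
gripper_width: 0.0374
grasp_force: 0.0
```

Request:
play_rows:
  motion:
    - [0,0,0,-0.125]
    - [0,0,0,-0.125]
    - [0,0,0,-0.125]
    - [0,0,0,-0.125]
    - [0,0,0,-0.125]

```text
time: 14.33
tool_pos: [0.5146, 0.0321, 0.149]
orientation: [2.783, 1.456, -0.001]
contact_force: [-0.4, -0.3, -0.5]
gripper_width: 0.0368
grasp_force: 0.0
```

Request:
play_rows:
  motion:
    - [0,0,0,-0.125]
    - [0,0,0,-0.125]
    - [0,0,0,-0.125]
    - [0,0,0,-0.125]
    - [0,0,0,-0.125]

```text
time: 14.75
tool_pos: [0.5146, 0.0321, 0.149]
orientation: [2.201, 2.242, -0.001]
contact_force: [0.5, 0.4, -0.9]
gripper_width: 0.0374
grasp_force: 0.0
```

Request:
play_rows:
  motion:
    - [0,0,0,-0.125]
    - [0,0,0,-0.125]
    - [0,0,0,-0.125]
    - [0,0,0,-0.125]
    - [0,0,0,-0.125]

```text
time: 15.17
tool_pos: [0.5146, 0.0321, 0.149]
orientation: [-1.405, -2.81, 0.001]
contact_force: [0.6, -0.0, -0.8]
gripper_width: 0.0373
grasp_force: 0.0
```

Request:
play_rows:
  motion:
    - [0.0325,0.0009,0,0]
    - [0.0325,0.0009,0,0]
    - [0.0325,0.0009,0,0]
    - [0.0325,0.0009,0,0]
    - [0,0,0,0]

```text
time: 15.58
tool_pos: [0.4375, 0.1424, 0.1489]
orientation: [-1.409, -2.806, -0.001]
contact_force: [-0.5, -0.7, -0.4]
gripper_width: 0.037
grasp_force: 0.0
```

Request:
play_rows:
  motion:
    - [0,0,0,0]
    - [0,0,0,0]
    - [0,0,0,0]
    - [0,0,0,0]
    - [0,0,0,0]

```text
time: 16.0
tool_pos: [0.4407, 0.1381, 0.1492]
orientation: [-1.416, -2.804, 0.0]
contact_force: [0.0, 0.2, 0.5]
gripper_width: 0.0371
grasp_force: 0.0
```

```bash
python3 look.py 2 .104 2.2 .144 pics/w7.png
```

```text
bar angle 2.204 bar line minus nut along tool y mm -0.1 minus TCP 1.1 15 boltpx [321. 282.]
t 16.05 pos [0.4406 0.1382 0.1492] h0 2.206 q6 -0.44 yaw needed 0.006 shift [0.0002 0.0012 0.0452]
F [-0.1 -0.1 -0.1] T [ 0.04 -0.13  0.05] w 0.0376 tilt 0.0
```

View pics/w7.png

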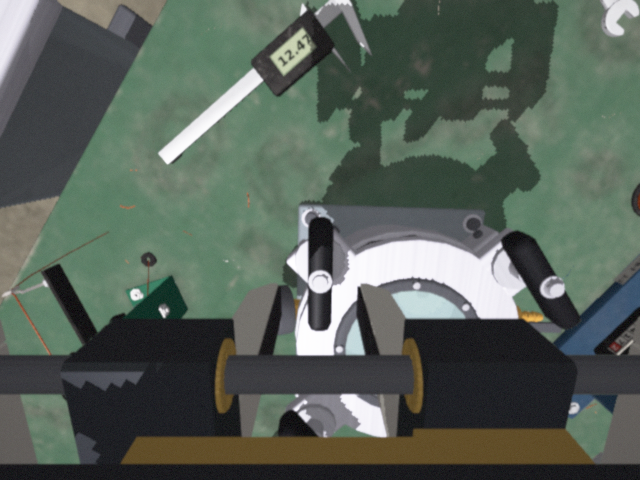

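Nut 2's bolt is at (320,281), 1 px from the prediction, with the bar aligned. Descend, grip and turn.

Request:
play_rows:
  motion:
    - [0.0003,0.001,0.0115,0]
    - [0,0,0.0115,0]
    - [0,0,0.0115,0]
    - [0,0,0.0107,0]
    - [0,0,0,0]

```text
time: 16.47
tool_pos: [0.4385, 0.1393, 0.1004]
orientation: [-1.412, -2.802, 0.005]
contact_force: [-0.8, 0.2, -0.4]
gripper_width: 0.0371
grasp_force: 0.0
```

Request:
play_rows:
  motion:
    - [0,0,0,0]
    - [0,0,0,0]
    - [0,0,0,0]
    - [0,0,0,0]
    - [0,0,0,0]
  fingers: 1
  force: 50

```text
time: 16.88
tool_pos: [0.4407, 0.1394, 0.1049]
orientation: [1.414, 2.805, -0.001]
contact_force: [-4.4, -2.5, 2.8]
gripper_width: 0.0135
grasp_force: 50.0
```

Request:
play_rows:
  motion:
    - [0,0,0,0]
    - [0,0,0.0003,0.1]
    - [0,0,0.0003,0.1]
    - [0,0,0.0003,0.1]
    - [0,0,0.0003,0.1]

```text
time: 17.3
tool_pos: [0.4406, 0.1394, 0.1037]
orientation: [1.949, 2.464, -0.002]
contact_force: [-5.5, -3.8, 6.4]
gripper_width: 0.0133
grasp_force: 50.0
```

Request:
play_rows:
  motion:
    - [0,0,0.0003,0.1]
    - [0,0,0.0003,0.1]
    - [0,0,0.0003,0.1]
    - [0,0,0.0003,0.1]
    - [0,0,0.0003,0.1]

```text
time: 17.72
tool_pos: [0.4404, 0.1394, 0.1023]
orientation: [2.498, 1.905, -0.002]
contact_force: [-8.7, -3.6, 9.8]
gripper_width: 0.0135
grasp_force: 50.0
```

```bash
python3 plan.py 4 .15 2.28
```

```text
t 17.72 pos [0.4404 0.1394 0.1023] h0 1.303 q6 0.46 yaw needed -0.977 shift [-0.1435  0.117  -0.0477]
F [-8.7 -3.6  9.8] T [-0.76  1.4   0.14] w 0.0135 tilt 0.0
```

Request:
play_rows:
  motion:
    - [0,0,0,0]
    - [0,0,0,0]
    - [0,0,0,0]
    - [0,0,-0.024,0]
    - [0,0,-0.024,0]
  fingers: 0.2

```text
time: 18.13
tool_pos: [0.4394, 0.1396, 0.1484]
orientation: [-2.491, -1.912, 0.005]
contact_force: [0.3, 0.8, 0.2]
gripper_width: 0.0365
grasp_force: 0.0
```

Request:
play_rows:
  motion:
    - [0,0,0,-0.122]
    - [0,0,0,-0.122]
    - [0,0,0,-0.122]
    - [0,0,0,-0.122]
    - [0,0,0,-0.122]

```text
time: 18.55
tool_pos: [0.441, 0.1399, 0.1496]
orientation: [1.795, 2.578, 0.001]
contact_force: [0.3, -0.3, 0.6]
gripper_width: 0.0375
grasp_force: 0.0
```

Request:
play_rows:
  motion:
    - [0,0,0,-0.122]
    - [0,0,0,-0.122]
    - [0,0,0,-0.122]
    - [-0.0287,0.0234,0,0]
    - [-0.0287,0.0234,0,0]

```text
time: 18.97
tool_pos: [0.5137, 0.1274, 0.1494]
orientation: [1.301, 2.859, 0.001]
contact_force: [0.5, 0.3, 1.3]
gripper_width: 0.0372
grasp_force: 0.0
```

Request:
play_rows:
  motion:
    - [-0.0287,0.0234,0,0]
    - [-0.0287,0.0234,0,0]
    - [-0.0287,0.0234,0,0]
    - [0,0,0,0]
    - [0,0,0,0]

```text
time: 19.38
tool_pos: [0.6239, 0.1072, 0.1472]
orientation: [-1.305, -2.855, 0.002]
contact_force: [0.3, -0.3, 0.1]
gripper_width: 0.0373
grasp_force: 0.0
```

Request:
play_rows:
  motion:
    - [0,0,0,0]
    - [0,0,0,0]
    - [0,0,0,0]
    - [0,0,0,0]
    - [0,0,0,0]

```text
time: 19.8
tool_pos: [0.6229, 0.1081, 0.1505]
orientation: [1.305, 2.856, 0.001]
contact_force: [-0.6, 0.0, -0.4]
gripper_width: 0.0373
grasp_force: 0.0
```

```bash
python3 look.py 4 .104 2.28 .144 pics/w8.png
```

```text
bar angle 2.293 bar line minus nut along tool y mm -1.4 minus TCP -2.6 18 boltpx [316. 283.]
t 19.85 pos [0.623  0.1081 0.1503] h0 2.284 q6 -0.62 yaw needed 0.004 shift [-0.0008 -0.0012  0.0463]
F [ 0.1 -0.1  0.1] T [-0.03 -0.12 -0.02] w 0.0371 tilt 0.0
```

View pics/w8.png

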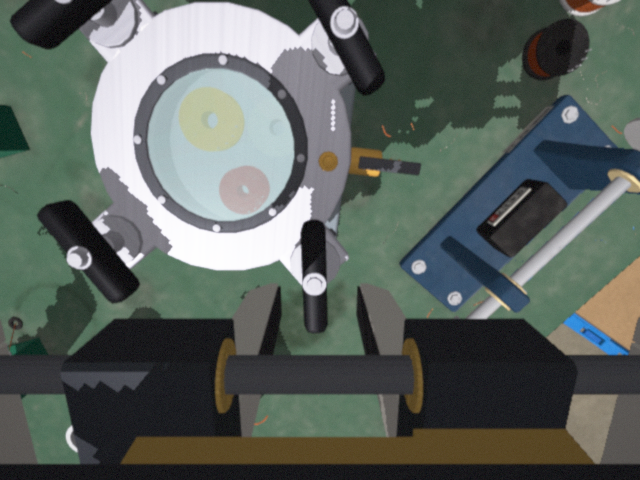

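Nut 4's bolt is at (314,282), so shift about 2 mm to the left (-y of the tool). Then grip and turn a bit more, since this nut starts slackest.

Request:
play_rows:
  motion:
    - [-0.0003,-0.0022,0.0115,-0.007]
    - [0,0,0.0115,0]
    - [0,0,0.0115,0]
    - [0,0,0.0115,0]
    - [0,0,0,0]

```text
time: 20.27
tool_pos: [0.6191, 0.1058, 0.0987]
orientation: [-1.294, -2.857, 0.005]
contact_force: [-1.1, 0.4, 0.5]
gripper_width: 0.0372
grasp_force: 0.0
```

Request:
play_rows:
  motion:
    - [0,0,0,0]
    - [0,0,0,0]
    - [0,0,0,0]
    - [0,0,0,0]
    - [0,0,0,0]
  fingers: 1
  force: 50

```text
time: 20.68
tool_pos: [0.6219, 0.1057, 0.1043]
orientation: [1.296, 2.861, -0.001]
contact_force: [-2.5, -2.4, 2.1]
gripper_width: 0.0135
grasp_force: 49.9
```

Request:
play_rows:
  motion:
    - [0,0,0,0]
    - [0,0,0.0003,0.11]
    - [0,0,0.0003,0.11]
    - [0,0,0.0003,0.11]
    - [0,0,0.0003,0.11]

```text
time: 21.1
tool_pos: [0.6216, 0.1056, 0.103]
orientation: [1.897, 2.504, -0.001]
contact_force: [-4.4, -3.9, 5.6]
gripper_width: 0.0136
grasp_force: 49.9
```

Request:
play_rows:
  motion:
    - [0,0,0.0003,0.11]
    - [0,0,0.0003,0.11]
    - [0,0,0.0003,0.11]
    - [0,0,0.0003,0.11]
    - [0,0,0.0003,0.11]

```text
time: 21.52
tool_pos: [0.6212, 0.1055, 0.1015]
orientation: [2.505, 1.895, -0.002]
contact_force: [-7.5, -4.3, 7.8]
gripper_width: 0.0136
grasp_force: 49.9
```

```bash
python3 plan.py 1 .15 2.84
```

```text
t 21.52 pos [0.6212 0.1055 0.1015] h0 1.295 q6 0.36 yaw needed -1.545 shift [ 0.1018  0.0814 -0.0485]
F [-7.5 -4.3  7.8] T [-0.69  1.3   0.16] w 0.0136 tilt 0.0
```

The first pass is complete. Second pass, nut 1: the bar is now at about 2.84 rad (half-turn equivalent).

Request:
play_rows:
  motion:
    - [0,0,0,0]
    - [0,0,0,0]
    - [0,0,0,0]
    - [0,0,-0.024,0]
    - [0,0,-0.024,0]
  fingers: 0.2

```text
time: 21.93
tool_pos: [0.6202, 0.1062, 0.147]
orientation: [-2.497, -1.903, 0.005]
contact_force: [-0.2, 0.8, 0.3]
gripper_width: 0.0363
grasp_force: 0.0
```

Request:
play_rows:
  motion:
    - [0,0,0,-0.119]
    - [0,0,0,-0.119]
    - [0,0,0,-0.119]
    - [0,0,0,-0.119]
    - [0,0,0,-0.119]

```text
time: 22.35
tool_pos: [0.622, 0.1063, 0.1488]
orientation: [1.823, 2.558, 0.001]
contact_force: [-0.0, 0.1, 0.2]
gripper_width: 0.037
grasp_force: 0.0
```

Request:
play_rows:
  motion:
    - [0,0,0,-0.119]
    - [0,0,0,-0.119]
    - [0,0,0,-0.119]
    - [0,0,0,-0.119]
    - [0,0,0,-0.119]

```text
time: 22.77
tool_pos: [0.6219, 0.1063, 0.1487]
orientation: [0.993, 2.98, 0.001]
contact_force: [-0.1, -0.8, -1.0]
gripper_width: 0.0372
grasp_force: 0.0
```

Request:
play_rows:
  motion:
    - [0,0,0,-0.119]
    - [0,0,0,-0.119]
    - [0,0,0,-0.119]
    - [0.0256,0.0201,0,0]
    - [0.0256,0.0201,0,0]

```text
time: 23.18
tool_pos: [0.5847, 0.1589, 0.1486]
orientation: [0.46, 3.107, 0.0]
contact_force: [-0.0, -0.1, 0.2]
gripper_width: 0.0373
grasp_force: 0.0
```

Request:
play_rows:
  motion:
    - [0.0256,0.0201,0,0]
    - [0.0256,0.0201,0,0]
    - [0,0,0,0]
    - [0,0,0,0]
    - [0,0,0,0]

```text
time: 23.6
tool_pos: [0.5473, 0.2127, 0.1489]
orientation: [0.457, 3.107, -0.0]
contact_force: [0.2, -0.0, 1.3]
gripper_width: 0.0372
grasp_force: 0.0
```

Request:
play_rows:
  motion:
    - [0,0,0,0]
    - [0,0,0,0]
    - [0,0,0,0]
    - [0,0,0,0]
    - [0,0,0,0]

```text
time: 24.02
tool_pos: [0.5473, 0.2122, 0.1487]
orientation: [-0.461, -3.108, 0.0]
contact_force: [0.3, -0.2, -0.7]
gripper_width: 0.0372
grasp_force: 0.0
```

```bash
sed -i 's/^C=.*/C=(0.5310,0.1223,0.6083)/' plan.py; python3 look.py 1 .1015 2.838 .141; python3 -c "
from h import *
for n in ['knob_1_bar']: print(eyes.boxes_of('wrist',n)[:4])"
```

```text
[{'pixel': [321.8, 262.4], 'p': 0.64}]Traceback (most recent call last):
  File "look.py", line 18, in <module>
    i=int(sys.argv[1]); f=look(i,float(sys.argv[4])); go(nut(i),float(sys.argv[2]),float(sys.argv[3]))
                          ~~~~^^^^^^^^^^^^^^^^^^^^^^
  File "look.py", line 12, in look
    out=np.array(out); (vx,vy,x0,y0)=cv2.fitLine(out.astype(np.float32),cv2.DIST_HUBER,0,.01,.01).ravel()
                                     ~~~~~~~~~~~^^^^^^^^^^^^^^^^^^^^^^^^^^^^^^^^^^^^^^^^^^^^^^^^^
cv2.error: OpenCV(4.12.0) /io/opencv/modules/imgproc/src/linefit.cpp:618: error: (-215:Assertion failed) npoints2 >= 0 || npoints3 >= 0 in function 'fitLine'
```

The network puts bar 1 at column 322, about 1 mm in +y of the tool. Descend, grip and turn towards the stop.

Request:
play_rows:
  motion:
    - [-0.001,0.001,0.0118,0]
    - [0,0,0.0118,0]
    - [0,0,0.0118,0]
    - [0,0,0.0118,0]
    - [0,0,0,0]

```text
time: 24.53
tool_pos: [0.5456, 0.2127, 0.097]
orientation: [-0.459, -3.102, 0.004]
contact_force: [-0.2, 0.3, -0.9]
gripper_width: 0.0371
grasp_force: 0.0
```

Request:
play_rows:
  motion:
    - [0,0,0,0]
    - [0,0,0,0]
    - [0,0,0,0]
    - [0,0,0,0]
    - [0,0,0,0]
  fingers: 1
  force: 50

```text
time: 24.95
tool_pos: [0.5488, 0.2132, 0.1025]
orientation: [0.46, 3.107, -0.0]
contact_force: [0.5, -2.2, 2.8]
gripper_width: 0.0136
grasp_force: 50.0
```

Request:
play_rows:
  motion:
    - [0,0,0,0]
    - [0,0,0.0003,0.1]
    - [0,0,0.0003,0.1]
    - [0,0,0.0003,0.1]
    - [0,0,0.0003,0.1]

```text
time: 25.37
tool_pos: [0.5486, 0.2128, 0.1015]
orientation: [1.075, 2.951, -0.001]
contact_force: [-3.8, -5.0, 7.2]
gripper_width: 0.0138
grasp_force: 50.1
```

Request:
play_rows:
  motion:
    - [0,0,0.0003,0.1]
    - [0,0,0.0003,0.1]
    - [0,0,0.0003,0.1]
    - [0,0,0.0002,0.07]
    - [0,0,0,0]

```text
time: 25.78
tool_pos: [0.5483, 0.2126, 0.1005]
orientation: [1.599, 2.703, -0.002]
contact_force: [-5.6, -6.4, 8.8]
gripper_width: 0.0137
grasp_force: 50.0
```

```bash
python3 plan.py 1 .15 2.84
```

```text
t 25.78 pos [0.5483 0.2126 0.1005] h0 2.073 q6 -0.22 yaw needed -0.767 shift [ 0.0011 -0.     -0.0495]
F [-5.6 -6.4  8.8] T [-1.16  0.88  0.12] w 0.0137 tilt 0.0
```

Request:
play_rows:
  motion:
    - [0,0,0.0002,0.05]
    - [0,0,0.0001,0.04]
    - [0,0,0,0.03]
    - [0,0,0,0]
    - [0,0,0,0]

```text
time: 26.2
tool_pos: [0.5482, 0.2125, 0.1003]
orientation: [1.751, 2.607, -0.002]
contact_force: [-6.0, -5.8, 10.3]
gripper_width: 0.0136
grasp_force: 51.0
```

```bash
python3 plan.py 3 .15 2.838
```

```text
t 26.2 pos [0.5482 0.2125 0.1003] h0 1.959 q6 -0.1 yaw needed -0.879 shift [-0.0222 -0.1825 -0.0497]
F [-6.  -5.8 10.3] T [-1.24  1.02  0.84] w 0.0136 tilt 0.0
```

Torque rose to 0.84 N m, so nut 1 is on its stop. Now nut 3.

Request:
play_rows:
  motion:
    - [0,0,0,0]
    - [0,0,0,0]
    - [0,0,0,0]
    - [0,0,-0.024,0]
    - [0,0,-0.024,0]
  fingers: 0.2

```text
time: 26.62
tool_pos: [0.5465, 0.2131, 0.1452]
orientation: [-1.751, -2.605, 0.005]
contact_force: [0.6, 0.6, -0.1]
gripper_width: 0.0365
grasp_force: 0.0
```

Request:
play_rows:
  motion:
    - [0,0,0,-0.1105]
    - [0,0,0,-0.1105]
    - [0,0,0,-0.1105]
    - [0,0,0,-0.1105]
    - [0,0,0,-0.1105]

```text
time: 27.03
tool_pos: [0.5482, 0.2137, 0.1468]
orientation: [-0.967, -2.989, -0.001]
contact_force: [-0.5, 0.2, 0.5]
gripper_width: 0.0372
grasp_force: 0.0
```

Request:
play_rows:
  motion:
    - [0,0,0,-0.1105]
    - [0,0,0,-0.1105]
    - [0,0,0,-0.1105]
    - [-0.0043,-0.0367,0,0]
    - [-0.0043,-0.0367,0,0]

```text
time: 27.45
tool_pos: [0.5345, 0.1415, 0.1465]
orientation: [-0.463, -3.107, -0.001]
contact_force: [-0.1, -0.9, 0.4]
gripper_width: 0.0374
grasp_force: 0.0
```

Request:
play_rows:
  motion:
    - [-0.0043,-0.0367,0,0]
    - [-0.0043,-0.0367,0,0]
    - [-0.0043,-0.0367,0,0]
    - [0,0,0,0]
    - [0,0,0,0]

```text
time: 27.87
tool_pos: [0.5146, 0.0302, 0.147]
orientation: [0.475, 3.105, 0.001]
contact_force: [-0.0, 0.7, -0.5]
gripper_width: 0.037
grasp_force: 0.0
```

Request:
play_rows:
  motion:
    - [0,0,0,0]
    - [0,0,0,0]
    - [0,0,0,0]
    - [0,0,0,0]
    - [0,0,0,0]

```text
time: 28.28
tool_pos: [0.5147, 0.0326, 0.1468]
orientation: [-0.467, -3.107, -0.0]
contact_force: [-0.1, 0.3, -0.1]
gripper_width: 0.0372
grasp_force: 0.0
```

```bash
python3 plan.py 3 .102 2.842; python3 look.py 3 .102 2.842 .141|head -1;  python3 -c "
from h import *
print(eyes.boxes_of('wrist','knob_1_bar')[:4])"
```

```text
t 28.28 pos [0.5147 0.0326 0.1468] h0 2.843 q6 -1.31 yaw needed 0.001 shift [-0.0004 -0.0008  0.0448]
F [-0.1  0.3 -0.1] T [ 0.02 -0.13  0.03] w 0.0372 tilt 0.0
bar angle 2.842 bar line minus nut along tool y mm 0.3 minus TCP -0.3 20 boltpx [317. 283.]
[{'pixel': [606.1, 241.9], 'p': 0.78}]
```

Aligned to 0.3 mm. Descend, grip and turn nut 3 home.

Request:
play_rows:
  motion:
    - [0,0,0.0112,0]
    - [0,0,0.0112,0]
    - [0,0,0.0112,0]
    - [0,0,0.0112,0]
    - [0,0,0,0]

```text
time: 28.8
tool_pos: [0.5121, 0.0318, 0.0982]
orientation: [-0.469, -3.101, 0.001]
contact_force: [0.4, 0.8, -0.3]
gripper_width: 0.0373
grasp_force: 0.0
```

Request:
play_rows:
  motion:
    - [0,0,0,0]
    - [0,0,0,0]
    - [0,0,0,0]
    - [0,0,0,0]
    - [0,0,0,0]
  fingers: 1
  force: 50

```text
time: 29.22
tool_pos: [0.5153, 0.0321, 0.103]
orientation: [0.469, 3.105, 0.001]
contact_force: [1.2, 3.2, 1.4]
gripper_width: 0.0137
grasp_force: 50.0
```

Request:
play_rows:
  motion:
    - [0,0,0,0]
    - [0,0,0.0003,0.1]
    - [0,0,0.0003,0.1]
    - [0,0,0.0003,0.1]
    - [0,0,0.0003,0.1]

```text
time: 29.63
tool_pos: [0.5151, 0.0317, 0.1018]
orientation: [1.083, 2.948, 0.0]
contact_force: [-0.5, 1.0, 4.2]
gripper_width: 0.0138
grasp_force: 50.0
```

Request:
play_rows:
  motion:
    - [0,0,0.0003,0.1]
    - [0,0,0.0003,0.1]
    - [0,0,0.0003,0.1]
    - [0,0,0.0003,0.1]
    - [0,0,0.0002,0.06]

```text
time: 30.05
tool_pos: [0.5147, 0.0313, 0.1007]
orientation: [1.728, 2.623, -0.001]
contact_force: [-4.1, -0.9, 8.9]
gripper_width: 0.014
grasp_force: 50.3
```

Request:
play_rows:
  motion:
    - [0,0,0.0001,0.04]
    - [0,0,0,0.03]
    - [0,0,0,0]
    - [0,0,0,0]
    - [0,0,0,0]

```text
time: 30.47
tool_pos: [0.5147, 0.0313, 0.1007]
orientation: [1.81, 2.567, -0.001]
contact_force: [-3.9, -1.4, 8.7]
gripper_width: 0.0141
grasp_force: 52.5
```

```bash
python3 plan.py 2 .15 1.303
```

```text
t 30.47 pos [0.5147 0.0313 0.1007] h0 1.913 q6 -0.38 yaw needed 0.61 shift [ 0.0838 -0.1    -0.0493]
F [-3.9 -1.4  8.7] T [-0.24  0.77  1.04] w 0.0141 tilt 0.0
```

Nut 3 is home (1.04 N m). Now nut 2.

Request:
play_rows:
  motion:
    - [0,0,0,0]
    - [0,0,0,0]
    - [0,0,0,0]
    - [0,0,-0.024,0]
    - [0,0,-0.024,0]
  fingers: 0.2

```text
time: 30.88
tool_pos: [0.5127, 0.0318, 0.1459]
orientation: [-1.81, -2.563, 0.004]
contact_force: [0.8, 0.2, 1.0]
gripper_width: 0.0369
grasp_force: 0.0
```

Request:
play_rows:
  motion:
    - [0,0,0,0.122]
    - [0,0,0,0.122]
    - [0,0,0,0.122]
    - [0,0,0,0.122]
    - [0,0,0,0.122]

```text
time: 31.3
tool_pos: [0.5144, 0.0317, 0.1472]
orientation: [-2.505, -1.896, 0.0]
contact_force: [-0.1, 0.5, -0.7]
gripper_width: 0.0371
grasp_force: 0.0
```

Request:
play_rows:
  motion:
    - [0.0209,-0.0253,0,0]
    - [0.0209,-0.0253,0,0]
    - [0.0209,-0.0253,0,0]
    - [0.0209,-0.0253,0,0]
    - [0,0,0,0]

```text
time: 31.72
tool_pos: [0.4364, 0.1428, 0.1471]
orientation: [-2.494, -1.906, 0.0]
contact_force: [1.2, -0.5, 0.4]
gripper_width: 0.0369
grasp_force: 0.0
```

Request:
play_rows:
  motion:
    - [0,0,0,0]
    - [0,0,0,0]
    - [0,0,0,0]
    - [0,0,0,0]
    - [0,0,0,0]

```text
time: 32.13
tool_pos: [0.4397, 0.1384, 0.1473]
orientation: [2.501, 1.902, -0.0]
contact_force: [0.4, -0.0, 0.3]
gripper_width: 0.0375
grasp_force: 0.0
```

```bash
python3 plan.py 2 .102 1.303; python3 look.py 2 .102 1.303 .141|head -1
```

```text
t 32.13 pos [0.4397 0.1384 0.1473] h0 1.3 q6 0.46 yaw needed -0.003 shift [0.0003 0.0007 0.0453]
F [ 0.4 -0.   0.3] T [-0.08 -0.09 -0.03] w 0.0375 tilt 0.0
bar angle 1.281 bar line minus nut along tool y mm -0.9 minus TCP -0.1 20 boltpx [319. 282.]
```

Aligned. Descend, grip and turn nut 2 home.

Request:
play_rows:
  motion:
    - [0,0,0.0113,0]
    - [0,0,0.0113,0]
    - [0,0,0.0113,0]
    - [0,0,0.0113,0]
    - [0,0,0,0]

```text
time: 32.6
tool_pos: [0.4368, 0.1387, 0.0984]
orientation: [-2.497, -1.902, 0.008]
contact_force: [-0.4, -0.1, 0.1]
gripper_width: 0.0374
grasp_force: 0.0
```

Request:
play_rows:
  motion:
    - [0,0,0,0]
    - [0,0,0,0]
    - [0,0,0,0]
    - [0,0,0,0]
    - [0,0,0,0]
  fingers: 1
  force: 50

```text
time: 33.02
tool_pos: [0.4401, 0.1393, 0.103]
orientation: [2.498, 1.903, 0.003]
contact_force: [2.6, -0.6, 0.7]
gripper_width: 0.0137
grasp_force: 50.0
```

Request:
play_rows:
  motion:
    - [0,0,0,0]
    - [0,0,0.0003,0.1]
    - [0,0,0.0003,0.1]
    - [0,0,0.0003,0.1]
    - [0,0,0.0003,0.1]

```text
time: 33.43
tool_pos: [0.44, 0.1394, 0.1018]
orientation: [2.83, 1.362, 0.003]
contact_force: [1.1, -0.4, 2.3]
gripper_width: 0.0136
grasp_force: 50.0
```

Request:
play_rows:
  motion:
    - [0,0,0.0003,0.1]
    - [0,0,0.0003,0.1]
    - [0,0,0.0003,0.1]
    - [0,0,0.0003,0.1]
    - [0,0,0.0002,0.06]

```text
time: 33.85
tool_pos: [0.4399, 0.1395, 0.1006]
orientation: [-3.067, -0.68, -0.002]
contact_force: [-1.4, -0.7, 5.6]
gripper_width: 0.0134
grasp_force: 50.0
```

Request:
play_rows:
  motion:
    - [0,0,0.0001,0.04]
    - [0,0,0,0.03]
    - [0,0,0,0]
    - [0,0,0,0]
    - [0,0,0,0]

```text
time: 34.27
tool_pos: [0.4399, 0.1395, 0.1006]
orientation: [-3.087, -0.583, -0.003]
contact_force: [-0.9, -1.0, 5.0]
gripper_width: 0.0137
grasp_force: 51.2
```

```bash
python3 plan.py 4 .15 1.298
```

```text
t 34.27 pos [0.4399 0.1395 0.1006] h0 0.373 q6 1.39 yaw needed -0.925 shift [ 0.0168  0.184  -0.0494]
F [-0.9 -1.   5. ] T [0.03 0.1  0.9 ] w 0.0137 tilt 0.0
```

Nut 2 is home (0.90 N m). Last one, nut 4.

Request:
play_rows:
  motion:
    - [0,0,0,0]
    - [0,0,0,0]
    - [0,0,0,0]
    - [0,0,-0.024,0]
    - [0,0,-0.024,0]
  fingers: 0.2

```text
time: 34.68
tool_pos: [0.4373, 0.1388, 0.146]
orientation: [3.088, 0.58, -0.008]
contact_force: [1.2, 0.2, 1.1]
gripper_width: 0.0365
grasp_force: 0.0
```

Request:
play_rows:
  motion:
    - [0,0,0,-0.1155]
    - [0,0,0,-0.1155]
    - [0,0,0,-0.1155]
    - [0,0,0,-0.1155]
    - [0,0,0,-0.1155]

```text
time: 35.1
tool_pos: [0.4389, 0.1391, 0.1472]
orientation: [-2.79, -1.443, 0.001]
contact_force: [-0.1, 0.0, -0.7]
gripper_width: 0.037
grasp_force: 0.0
```

Request:
play_rows:
  motion:
    - [0,0,0,-0.1155]
    - [0,0,0,-0.1155]
    - [0,0,0,-0.1155]
    - [0.0032,0.0367,0,0]
    - [0.0032,0.0367,0,0]

```text
time: 35.52
tool_pos: [0.5111, 0.1256, 0.1471]
orientation: [-2.502, -1.899, 0.001]
contact_force: [-0.6, 0.4, 1.3]
gripper_width: 0.0374
grasp_force: 0.0
```

Request:
play_rows:
  motion:
    - [0.0032,0.0367,0,0]
    - [0.0032,0.0367,0,0]
    - [0.0032,0.0367,0,0]
    - [0,0,0,0]
    - [0,0,0,0]

```text
time: 35.93
tool_pos: [0.6204, 0.104, 0.1449]
orientation: [-2.505, -1.893, 0.005]
contact_force: [0.2, 0.1, 0.1]
gripper_width: 0.0372
grasp_force: 0.0
```

Request:
play_rows:
  motion:
    - [0,0,0,0]
    - [0,0,0,0]
    - [0,0,0,0]
    - [0,0,0,0]
    - [0,0,0,0]

```text
time: 36.35
tool_pos: [0.6199, 0.1051, 0.1485]
orientation: [2.504, 1.896, 0.002]
contact_force: [0.0, 0.1, 0.8]
gripper_width: 0.0372
grasp_force: 0.0
```

```bash
python3 plan.py 4 .102 1.298; python3 look.py 4 .102 1.298 .141|head -1
```

```text
t 36.35 pos [0.6199 0.1051 0.1485] h0 1.296 q6 0.36 yaw needed -0.002 shift [0.0014 0.0013 0.0465]
F [0.  0.1 0.8] T [ 0.   -0.09  0.01] w 0.0372 tilt 0.0
bar angle 1.262 bar line minus nut along tool y mm -1.4 minus TCP -0.2 16 boltpx [321. 279.]
```

Request:
play_rows:
  motion:
    - [0.0005,0.0003,0.0117,0.01]
    - [0,0,0.0117,0]
    - [0,0,0.0117,0]
    - [0,0,0.0114,0]
    - [0,0,0,0]

```text
time: 36.82
tool_pos: [0.6179, 0.1049, 0.0963]
orientation: [-2.512, -1.881, 0.009]
contact_force: [-0.8, -0.0, -1.2]
gripper_width: 0.037
grasp_force: 0.0
```

Request:
play_rows:
  motion:
    - [0,0,0,0]
    - [0,0,0,0]
    - [0,0,0,0]
    - [0,0,0,0]
    - [0,0,0,0]
  fingers: 1
  force: 50

```text
time: 37.23
tool_pos: [0.6211, 0.1053, 0.102]
orientation: [2.514, 1.883, 0.002]
contact_force: [-1.4, -0.1, 1.3]
gripper_width: 0.0132
grasp_force: 49.9
```

Request:
play_rows:
  motion:
    - [0,0,0,0]
    - [0,0,0.0003,0.1]
    - [0,0,0.0003,0.1]
    - [0,0,0.0003,0.1]
    - [0,0,0.0003,0.1]

```text
time: 37.65
tool_pos: [0.6207, 0.1054, 0.1007]
orientation: [-2.842, -1.34, -0.001]
contact_force: [-3.5, 0.9, 4.6]
gripper_width: 0.0133
grasp_force: 49.9
```

Request:
play_rows:
  motion:
    - [0,0,0.0003,0.1]
    - [0,0,0.0003,0.1]
    - [0,0,0.0003,0.1]
    - [0,0,0.0003,0.1]
    - [0,0,0.0002,0.06]

```text
time: 38.07
tool_pos: [0.6205, 0.1058, 0.0997]
orientation: [-3.072, -0.656, -0.0]
contact_force: [-5.4, 2.9, 8.8]
gripper_width: 0.0134
grasp_force: 50.0
```

Request:
play_rows:
  motion:
    - [0,0,0.0001,0.04]
    - [0,0,0,0.03]
    - [0,0,0,0]
    - [0,0,0,0]
    - [0,0,0,0]

```text
time: 38.48
tool_pos: [0.6205, 0.1058, 0.0996]
orientation: [-3.091, -0.558, -0.0]
contact_force: [-5.4, 3.0, 7.4]
gripper_width: 0.0137
grasp_force: 51.4
```

```bash
python3 plan.py 4 .15 1.298
```

```text
t 38.48 pos [0.6205 0.1058 0.0996] h0 0.357 q6 1.3 yaw needed -0.941 shift [ 0.0006  0.0009 -0.0504]
F [-5.4  3.   7.4] T [0.21 1.05 0.87] w 0.0137 tilt 0.0
```

All four ended at the same bar angle (modulo 90°) with stop torque. Release and lift clear.

Request:
play_rows:
  motion:
    - [0,0,0,0]
    - [0,0,0,0]
    - [0,0,0,0]
    - [0,0,0,0]
    - [0,0,-0.015,0]
  fingers: 0.2

```text
time: 38.9
tool_pos: [0.6184, 0.1048, 0.1098]
orientation: [-3.092, -0.555, 0.009]
contact_force: [-0.4, -0.6, 0.2]
gripper_width: 0.0365
grasp_force: 0.0
```

Request:
play_rows:
  motion:
    - [0,0,-0.035,0]
    - [0,0,-0.035,0]
    - [0,0,-0.035,0]
    - [0,0,-0.035,0]
    - [0,0,-0.03,0]

```text
time: 39.32
tool_pos: [0.6209, 0.1051, 0.2861]
orientation: [3.092, 0.556, 0.003]
contact_force: [0.9, -0.2, 0.1]
gripper_width: 0.0373
grasp_force: 0.0
```

Request:
play_rows:
  motion:
    - [0,0,0,0]
    - [0,0,0,0]
    - [0,0,0,0]
    - [0,0,0,0]
    - [0,0,0,0]

```text
time: 39.73
tool_pos: [0.6197, 0.1051, 0.281]
orientation: [-3.092, -0.556, 0.006]
contact_force: [-0.1, 0.5, -0.5]
gripper_width: 0.0371
grasp_force: 0.0
```

```bash
python3 plan.py 4 .3 .36; python3 -c "
from h import *
print(robot.job_done())"
```

```text
t 39.73 pos [0.6197 0.1051 0.281 ] h0 0.356 q6 1.3 yaw needed -0.004 shift [ 0.0021 -0.0003 -0.019 ]
F [-0.1  0.5 -0.5] T [-0.02  0.01  0.02] w 0.0371 tilt 1e-05
the job is handed in; nothing more can be done
None
```

I tightened all four nuts crosswise in two passes, each to its stop by torque (0.84–1.04 N m), lifted the gripper clear and handed the job in at 39.7 s; no verdict came back, and I did not measure the lid's final level or height.

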